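Bring the air-bearing specimen chamber to rest in front of the lens

TASK

Push the aluminium specimen chamber along its air-bearing rail, away from the end where it is parked, and brake it to rest in front of the horizontal camera lens, so that the middle line of its glass cover lies within about a centimetre of the lens axis; then take the fingers away and leave it standing there by itself. It glides almost without friction, so push and brake it lightly and only on the spring buffers at its two ends, do not grip it or push a buffer to the end of its stroke, do not touch the glass cover, and do not let it run into either end stop of the rail. Leave everything else on the table where it is.

Things in the scene. Friction and masses are not known exactly. Their poses are not given: they have to be found in the camera images.
- rail: Fixed level air-bearing rail, 660 mm long: dark steel bar 64 mm wide on a 100 mm aluminium base, top 30 mm above the table. Origin: middle of its underside; y axis along the rail from the parked end to the lens end (may be turned a little). A low stop block (top 48 mm) at each end, below the buffers: they meet the carriage when its origin is at y = -0.220 or +0.220 m in this frame.
- carriage: Specimen chamber on its saddle: aluminium box 110 mm (x) by 150 mm (y), 31 to 107 mm above the table. Slides only along the rail's y. Origin below its middle at table height; axes as the rail's. Moving mass about 3.6 kg, up to 40 % more or less; drag about 0.02 N dry plus 0.15 N per m/s: from 0.05 m/s it coasts some 180 mm. Over 8 N from the fingers is a knock.
- index (a point): Middle of the thin dark line across the chamber's glass cover, straight above the carriage's origin, 113 mm above the table. The cover is a plate 108 by 148 by 6 mm over the whole top of the chamber, 107 to 113 mm above the table; not to be touched.
- rear_buffer (a joint): Compression (m) of the spring buffer at the parked (-y) end: 0 free, 0.036 fully in. Steel plunger 44 mm across with flat rubber nose, along the rail, axis 83 mm above the table, standing 45 mm out of the chamber's end when free. Spring about 50 N/m, hardly damped: a carriage meeting a still obstacle bounces back. Pushed in along +y of the rail.
- front_buffer (a joint): The same spring buffer at the chamber's +y end (the lens end): compression in m, 0 free, 0.036 fully in, about 50 N/m. Pushed in along -y of the rail.
- rear_nose (a point): Centre of the rear buffer's flat nose face, 83 mm above the table; 120 mm behind (-y) the carriage's origin when the buffer is free. It moves with the plunger.
- front_nose (a point): Centre of the front buffer's flat nose face, 83 mm above the table; 120 mm ahead (+y) of the carriage's origin when the buffer is free. It moves with the plunger.
- lens: Fixed horizontal camera, black lens tube 44 mm across, axis 80 mm above the table and parallel to the rail's x axis, on a foot 100 mm wide beyond the rail. Origin on the rail's middle line at table height where the lens axis crosses it; axes as the rail's. Front glass 95 mm, camera back 260 mm from the rail's middle line; highest point 104 mm.
- mark (a point): Point on the rail's middle line where the lens axis crosses it, given at the height of index (113 mm). The chamber stands right when index is here, along the rail. Between 40 and 130 mm short of where the carriage would meet the lens-end stop.
- driver: Bystander: screwdriver lying on the table on the robot's side of the rail. Leave it.
- screw_jar: Bystander: small glass jar with a steel cap, 48 mm across, 60 mm high, on the robot's side of the rail. Leave it.
- slide_box: Bystander: flat white plastic box 80 by 110 by 32 mm on the robot's side of the rail. Leave it.
- weight: Bystander: knobbed steel calibration weight, 40 mm across, 50 mm high, on the robot's side of the rail. Leave it.
- post: Bystander: optical post 85 mm high on a round foot 60 mm across, beyond the rail. Leave it.
- cup: Bystander: open steel cup 60 mm across, 75 mm high, beyond the rail. Leave it.
- wrench: Bystander: wrench lying on the table beyond the rail. Leave it.
Mind the look-alikes: they are no part of the job. Leave any purple look-alike of the lens alone.

How it is judged:
By the outcome, as a careful person would: the job done as asked, in the order asked, and still so for the second after the job is handed in, with the robot touching nothing.
It also fails if it takes over 34 s, if anything falls off the work surface, if the arm or the gripper's body presses on something with over 40 N, if the wrist force passes 120 N, or if a joint passes its speed limit or range.

ROBOT

A 7-joint arm with a two-finger parallel gripper is mounted at the origin on the work surface. World frame = base frame: x ahead of the robot, y to its left, z up, the work surface at z = 0. Lengths are in m, angles in rad, forces in N, time in s.
With the tool pointing down it reaches from about 0.4 to 0.85 m from the base axis. Payload 10.4 kg.
Tool frame: the origin (TCP) lies at the very end of the fingers, on their centre line; the grasp point (between the pads) lies 19 mm behind it; z points along the fingers, y is the line along which they close (so a half turn about z gives the same grasp; the last joint's range is limited). The gripper opens to 87 mm and grips with 3 to 60 N. Pads are 19 mm wide; open, the fingers measure 117 mm over their backs; the gripper's body (75 mm by 190 mm) begins 51 mm behind the grasp point.
Start: joints at [-1.183, 0.332, -0.065, 1.46, 0.022, 1.35, -0.088], TCP at [0.25, 0.573, 0.223] pointing down, gripper open.
Joint ranges: [-2.6, 2.6], [-0.5, 2.12], [-1.47, 1.34], [0.16, 2.42], [-1.27, 4.41], [0.06, 2.06], [-2.6, 2.6]. Speed limits (rad/s): [2.22, 2.22, 2.79, 2.79, 3.14, 3.14, 3.14].

INTERFACE

Orientations are given as a unit quaternion [x, y, z, w].
In Python, from bench import * gives the robot as it stands.
- The arm moves only by the tool carry_out, never from a script. Its argument "deltas" is a list of rows, each an object with "hand": the finger opening in mm, from 0 to 87; "dp": the shift along the tool's x, y, z each as a share of 250 mm, from -1 to 1, a list of three; "spin": the turn about the tool's z as a share of pi rad, from -1 to 1. In form: [{"hand": hand, "dp": [dx, dy, dz], "spin": spin}, ...]. A call has 1 to 20 rows; each row is the pose to reach, as a shift and turn from the pose commanded when the call began, along the tool's axes at that moment, turning the shorter way round; what a row does not reach only later rows make up. A row lasts 1/10 s, in which the tool goes at most 50 mm and 8.59 degrees, less where a joint would pass 70% of its speed; a pose out of reach is approached as far as the arm can. A call with a number of a shift or a turn outside -1 to 1 is refused whole. A call with a gripper value outside its range is refused whole. The fingers move at their own pace and stop on an object; "force" is the grip in N (left out, the last holds). Time passes only in rows, so rows that repeat a pose let the fingers close. It gives the time, the measured TCP pose, the force, the opening and the grip force at its end, in the units of the state.
- read_state(): the state, without advancing time (a new reading comes with each control period).
- camera(name): name is "scene" or "top" or "wrist"; returns the picture (400x640x3 uint8, red, green, blue); there is no depth.
- get_calibration(name): a dict with "fx", "fy", "cx", "cy" (pixels), "k1" (the pictures are not rectified: a ray, as slopes to the right and down, at radius r is drawn at 1 + k1 r^2 times it, then the intrinsics apply), "R" (3x3) and "t" (3): a world point X has camera coordinates R X + t; the wrist camera has in their place "mount" (4x4, takes a point from camera to tool coordinates, whose origin is the TCP and whose axes are the flange's). Camera axes: x right, y down, z forward; pixel columns grow to the right and rows downward; lengths in m; the calibration is good to about 2 mm. A picture is of the moment at which its call begins: read the wrist's pose just before it. get_calibration takes no time and is no camera call.
- close_job(): hands the job in; it is judged then, once.
The state is a dict: "time": time; "joint_positions": joint angles; "joint_vel": joint speeds; "joint_torque": joint torques, N m; "ee_pos": TCP position; "eef_rot": TCP orientation; "ft_force": force on the tool from outside, world axes, zero at the start; "torque": the same for the moment, N m; "width": finger opening in m; "grip_force": force on a finger pad.
Only numpy, scipy, OpenCV 4.12 (cv2) and the standard library are available. Lean on these libraries where they do the work, as an engineer would, in place of code of your own. Each camera call takes 0.05 s, during which the arm holds its last target. There are 200 camera calls.

## Working session

There is one attempt and no reset: what is moved stays moved. The work goes in short steps, Python scripts to look and compute and a tool call to move; the robot and the scene stay as the last step left them, time stands still between calls to the robot, and variables do not carry over. Pictures are saved under pics/ and viewed, at most 10 in all, crops included, and the job is handed in when it is done.

Besides the shell and the picture viewer there is one more tool, called after "Request:" by a JSON object that holds its "fn" and its "kwargs". carry_out: Moves the arm, as the interface text tells. Its arguments: {"type":"object","properties":{"deltas":{"type":"array","items":{"type":"object","properties":{"hand":{"type":"number"},"dp":{"type":"array","items":{"type":"number","minimum":-1,"maximum":1}},"spin":{"type":"number","minimum":-1,"maximum":1}}}},"force":{"type":"number"}},"required":["deltas"]}

```bash
ls; mkdir -p pics; python3 - <<'E'
from bench import *
import cv2
s=read_state();print({k:np.round(v,4).tolist() if 0 else v for k,v in s.items() if k in('time','ee_pos','eef_rot','ft_force','width')})
for n in('top','scene'):
    cv2.imwrite(f'pics/{n}0.png',camera(n)[:,:,::-1]);print(n,get_calibration(n))
print(get_calibration('wrist'))
E
```

```text
pics
{'time': 0.0, 'ee_pos': array([0.24941899, 0.57265347, 0.22177414]), 'eef_rot': array([ 2.03919540e-01,  9.78987397e-01, -6.96683034e-04, -1.08455419e-04]), 'ft_force': array([-0.77223135,  0.1317703 ,  0.59724006]), 'width': 0.08704523538609758}
top {'fx': 455.77075103383305, 'fy': 455.77075103383305, 'cx': 313.98533073150634, 'cy': 206.69457787896056, 'k1': -0.09906271837533231, 'R': array([[-0.01561526, -0.99950254,  0.02740128],
       [-0.99078643,  0.01178026, -0.13492026],
       [ 0.13453035, -0.02925563, -0.99047751]]), 't': array([0.05767375, 0.44608709, 1.36578241])}
scene {'fx': 473.5473573627041, 'fy': 473.5473573627041, 'cx': 321.0717224795326, 'cy': 205.7949634763671, 'k1': -0.028328837391756567, 'R': array([[ 0.83232094,  0.55414916,  0.01267149],
       [ 0.47073676, -0.69459768, -0.54400457],
       [-0.29265808,  0.45875133, -0.83898657]]), 't': array([-0.38496898, -0.1131589 ,  1.63028303])}
{'fx': 279.0835965564951, 'fy': 279.0835965564951, 'cx': 320.0739745165095, 'cy': 197.6098772028582, 'k1': -0.00848310650195952, 'mount': array([[ 1.22966917e-03, -9.69745778e-01, -2.44113936e-01,
         6.58978414e-02],
       [ 9.99999193e-01,  1.27076185e-03, -1.08464325e-05,
         1.45397232e-04],
       [ 3.20728958e-04, -2.44113725e-01,  9.69746558e-01,
        -1.62931220e-01],
       [ 0.00000000e+00,  0.00000000e+00,  0.00000000e+00,
         1.00000000e+00]])}
```

View pics/top0.png

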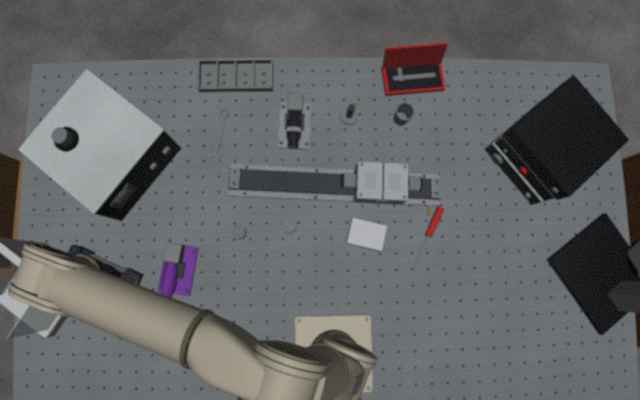

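View pics/scene0.png

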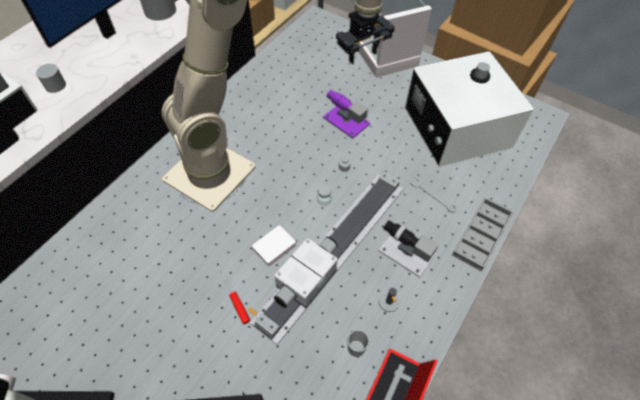

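Candidates for the lens: the black tube on an aluminium foot beyond the rail at (294,122) in top, and the purple look-alike at (178,270), which I leave alone. The carriage is the box at (382,182), with its dark index line near x≈383. It is parked at the right (-y) end. Next is a close crop to check this.

```bash
cat > h.py <<'E'
from bench import *
import cv2, numpy as np
def ray(n,u,v,cal=None,s=None):
    c=cal or get_calibration(n)
    xy=np.array([(u-c['cx'])/c['fx'],(v-c['cy'])/c['fy']]); q=xy.copy()
    for _ in range(10): q=xy/(1+c['k1']*(q@q))
    d=np.r_[q,1]
    if n=='wrist':
        from scipy.spatial.transform import Rotation as Ro
        M=c['mount'];R=Ro.from_quat(s['eef_rot']).as_matrix()
        return s['ee_pos']+R@M[:3,3], R@M[:3,:3]@d
    return -c['R'].T@c['t'], c['R'].T@d
def onz(n,u,v,z,s=None):
    o,d=ray(n,u,v,s=s); return o+d*(z-o[2])/d[2]
def proj(n,X):
    c=get_calibration(n);p=c['R']@np.asarray(X)+c['t'];q=p[:2]/p[2];q=q*(1+c['k1']*q@q)
    return q*c['fx']+[c['cx'],c['cy']]
E
python3 - <<'E'
from h import *
a=cv2.imread('pics/top0.png')[85:215,220:450]
cv2.imwrite('pics/c0.png',cv2.resize(a,None,fx=3.45,fy=3.45,interpolation=cv2.INTER_CUBIC))
E
```

```text
(no output)
```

View pics/c0.png

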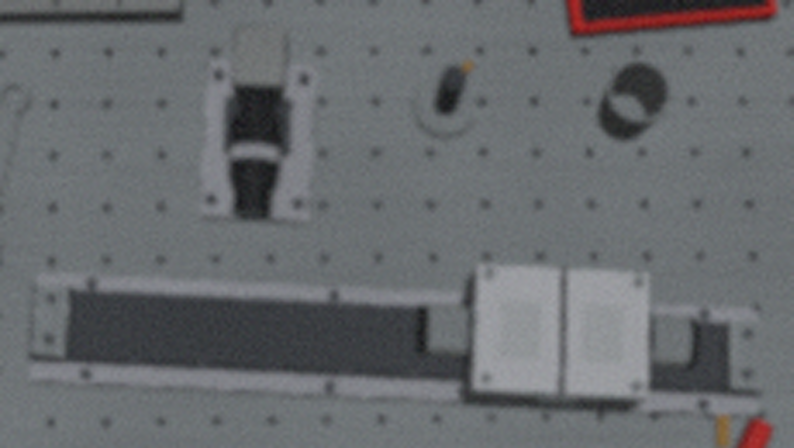

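The crop shows the black lens (tube front around (253,215), axis near crop x≈253), and the chamber with its index line at crop (563,268–397). The stop blocks are at both ends of the dark bar. The choice is confirmed, so I'll measure.

```bash
python3 - <<'E'
from h import *
a=cv2.imread('pics/top0.png'); g=cv2.cvtColor(a,cv2.COLOR_BGR2GRAY).astype(float)
f=lambda x,y:(220+(x+.5)/3.45-.5,85+(y+.5)/3.45-.5)
# bar edges: per column strongest gradients
up=[];lo=[]
for x in range(245,338,3):
    col=cv2.GaussianBlur(g,(0,0),1)[:,x]; d=np.gradient(col)
    r=np.arange(164,180);k=r[np.argmin(d[r])];w=-np.clip(d[k-2:k+3],None,0);up.append((x,w@np.arange(k-2,k+3)/w.sum()))
    r=np.arange(182,198);k=r[np.argmax(d[r])];w=np.clip(d[k-2:k+3],0,None);lo.append((x,w@np.arange(k-2,k+3)/w.sum()))
U=np.array([onz('top',*p,.03) for p in up]);L=np.array([onz('top',*p,.03) for p in lo])
pu=np.polyfit(U[:,1],U[:,0],1);pl=np.polyfit(L[:,1],L[:,0],1)
print('bar edges x(y):',pu,pl,'resid',np.std(U[:,0]-np.polyval(pu,U[:,1])),np.std(L[:,0]-np.polyval(pl,L[:,1])), 'mid', (pu+pl)/2, 'width',np.polyval(pu-pl,.1))
for nm,pts,z in (('stopfaces',[(67,325),(728,357)],.03),('cover',[(475,268),(648,271),(647,397),(470,394)],.113),('index',[(562,268),(564,397),(563,332)],.113),
  ('barends',[(33,325),(757,360)],.03),('lens',[(254,215),(255,180),(255,120),(258,92)],.08),('foot',[(205,68),(315,68),(203,217),(309,219)],.005),('noses',[(427,330),(692,340)],.083)):
    print(nm,[np.round(onz('top',*f(*p),z),4).tolist() for p in pts])
# lens dark mask centre columns
m=(g<75)
for v in range(112,150,2):
    xs=np.where(m[v,280:312])[0]+280
    if len(xs):print(v,xs.min(),xs.max(),np.round(onz('top',(xs.min()+xs.max())/2,v,.08),4))
E
```

```text
bar edges x(y): [0.06071478 0.55137808] [0.06077789 0.48545484] resid 0.000373019488244639 0.000448736398439817 mid [0.06074634 0.51841646] width 0.06591692372287862
stopfaces [[0.5361, 0.2811, 0.03], [0.5009, -0.3136, 0.03]]
cover [[0.5651, -0.075, 0.113], [0.5615, -0.2235, 0.113], [0.4528, -0.2177, 0.113], [0.457, -0.0676, 0.113]]
index [[0.5646, -0.1495, 0.113], [0.4535, -0.147, 0.113], [0.5091, -0.1482, 0.113]]
barends [[0.5365, 0.3115, 0.03], [0.4979, -0.3402, 0.03]]
lens [[0.6218, 0.1125, 0.08], [0.6534, 0.1113, 0.08], [0.7081, 0.1109, 0.08], [0.7339, 0.108, 0.08]]
foot [[0.7846, 0.1583, 0.005], [0.7838, 0.0554, 0.005], [0.6408, 0.1605, 0.005], [0.638, 0.063, 0.005]]
noses [[0.5177, -0.0357, 0.083], [0.5069, -0.2668, 0.083]]
112 288 301 [0.7317 0.1078 0.08  ]
114 286 302 [0.7253 0.1094 0.08  ]
116 286 303 [0.719  0.1079 0.08  ]
118 286 302 [0.7126 0.1095 0.08  ]
120 286 302 [0.7063 0.1096 0.08  ]
122 286 303 [0.6999 0.1081 0.08  ]
124 286 302 [0.6936 0.1097 0.08  ]
126 286 302 [0.6873 0.1097 0.08  ]
128 302 302 [0.6808 0.0856 0.08  ]
132 287 299 [0.6685 0.1129 0.08  ]
134 287 300 [0.6622 0.1114 0.08  ]
136 287 299 [0.656 0.113 0.08 ]
138 287 299 [0.6497 0.113  0.08  ]
140 288 298 [0.6435 0.1131 0.08  ]
142 281 298 [0.6373 0.1237 0.08  ]
144 288 297 [0.631  0.1147 0.08  ]
146 288 297 [0.6248 0.1147 0.08  ]
148 290 296 [0.6186 0.1133 0.08  ]
```

Request:
{"fn": "carry_out", "kwargs": {"deltas": [{"hand":0,"dp":[-0.976,-0.536,0],"spin":-0.111},{"hand":0,"dp":[-0.976,-0.536,0],"spin":-0.111},{"hand":0,"dp":[-0.976,-0.536,0],"spin":-0.111},{"hand":0,"dp":[-0.976,-0.536,0],"spin":-0.111},{"hand":0,"dp":[-0.976,-0.536,0],"spin":-0.111},{"hand":0,"dp":[-0.976,-0.536,0],"spin":-0.111}], "force": 5}}

```text
time: 0.7
ee_pos: [0.4222, 0.3488, 0.2224]
eef_rot: [0.033, 0.999, -0.0, 0.0]
ft_force: [-0.6, -0.5, -0.0]
width: 0.0466
grip_force: 0.0
```

Request:
{"fn": "carry_out", "kwargs": {"deltas": [{"hand":0,"dp":[-0.48,-1,0],"spin":0},{"hand":0,"dp":[-0.48,-1,0],"spin":0},{"hand":0,"dp":[-0.48,-1,0],"spin":0},{"hand":0,"dp":[-0.48,-1,0],"spin":0},{"hand":0,"dp":[-0.48,-1,0],"spin":0},{"hand":0,"dp":[-0.48,-1,0],"spin":0}]}}

```text
time: 1.3
ee_pos: [0.5249, 0.091, 0.2225]
eef_rot: [0.033, 0.999, -0.001, 0.0]
ft_force: [-0.3, 0.2, 0.2]
width: 0.0028
grip_force: 0.0
```

Request:
{"fn": "carry_out", "kwargs": {"deltas": [{"hand":0,"dp":[0,-1,0],"spin":0},{"hand":0,"dp":[0,-1,0],"spin":0},{"hand":0,"dp":[0,-1,0],"spin":0},{"hand":0,"dp":[0,-1,0],"spin":0},{"hand":0,"dp":[0,-1,0],"spin":0},{"hand":0,"dp":[0,-1,0],"spin":0}]}}

```text
time: 1.9
ee_pos: [0.5066, -0.1615, 0.2227]
eef_rot: [0.036, 0.999, -0.001, -0.0]
ft_force: [-0.8, 0.7, 0.1]
width: 0.0
grip_force: 0.0
```

Request:
{"fn": "carry_out", "kwargs": {"deltas": [{"hand":0,"dp":[0,-0.6,0],"spin":0},{"hand":0,"dp":[0,-0.6,0],"spin":0},{"hand":0,"dp":[0,-0.6,0],"spin":0},{"hand":0,"dp":[0,-0.6,0],"spin":0},{"hand":0,"dp":[0,-0.6,0],"spin":0}]}}

```text
time: 2.4
ee_pos: [0.4985, -0.3046, 0.2219]
eef_rot: [0.032, 0.999, -0.0, -0.001]
ft_force: [0.2, 1.1, -0.3]
width: 0.0004
grip_force: 0.0
```

```bash
python3 - <<'E'
from h import *
s=read_state();print(s['time'],s['ee_pos'],s['eef_rot'])
cv2.imwrite('pics/w1.png',camera('wrist')[:,:,::-1])
np.save('w1.npy',np.r_[s['ee_pos'],s['eef_rot']])
E
```

```text
2.4 [ 0.4984564  -0.30462142  0.22192687] [ 3.24434874e-02  9.99473385e-01 -1.71459835e-05 -6.10176009e-04]
```

View pics/w1.png

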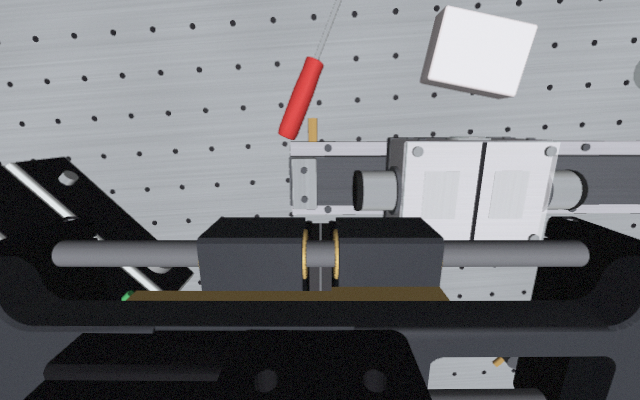

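The wrist view shows the rear buffer nose at (357,190), the index line from (485,143) to (474,238), and the rail-end stop at x≈305. The screwdriver and white box are well clear.

```bash
cat >> h.py <<'E'
O=np.array([.5175,-.015]);ey=np.array([.0606,.9982]);ex=np.array([.9982,-.0606])
def rail(X): d=np.asarray(X)[:2]-O; return np.round([d@ex,d@ey],4)
E
python3 - <<'E'
from h import *
w=np.load('w1.npy');s=dict(ee_pos=w[:3],eef_rot=w[3:])
print('tcp',rail(s['ee_pos']))
for nm,u,v,z in (('idx',485,143,.113),('idx',480,190,.113),('idx',474,238,.113),('rearnose',355,190,.083),('frontnose',586,187,.083),('cov',406,143,.113),('cov',553,143,.113),('stop end',293,155,.03),('bar end',291,142,.03),('bar edge',610,154,.03)):
    print(nm,rail(onz('wrist',u,v,z,s)))
print('top idx',rail([.5091,-.1482]),'lens',rail([.67,.1115]))
E
```

```text
tcp [-0.0015 -0.2903]
idx [-0.0527 -0.1317]
idx [-0.0064 -0.1303]
idx [ 0.0449 -0.1296]
rearnose [-1.000e-04 -2.516e-01]
frontnose [-0.0029  0.0057]
cov [-0.0528 -0.2078]
cov [-0.0526 -0.0658]
stop end [-0.0339 -0.3244]
bar end [-0.05   -0.3265]
bar edge [-0.0344  0.0788]
top idx [-0.0003 -0.1335] lens [0.1446 0.1355]
```

Request:
{"fn": "carry_out", "kwargs": {"deltas": [{"hand":0,"dp":[0,0,0.2],"spin":0},{"hand":0,"dp":[0,0,0.4],"spin":0},{"hand":0,"dp":[0,0,0.55],"spin":0},{"hand":0,"dp":[0,0,0.61],"spin":0},{"hand":0,"dp":[0,0,0.61],"spin":0}]}}

```text
time: 2.95
ee_pos: [0.4988, -0.3017, 0.0686]
eef_rot: [0.03, 1.0, 0.001, -0.001]
ft_force: [-0.3, 0.2, 0.0]
width: 0.0007
grip_force: 0.0
```

```bash
python3 - <<'E'
from h import *
s=read_state();print(s['time'],s['ee_pos'],rail(s['ee_pos']),s['ft_force'])
a=camera('scene')[:,:,::-1]
cv2.imwrite('pics/s2.png',cv2.resize(a[210:350,200:400],None,fx=4,fy=4,interpolation=cv2.INTER_CUBIC))
E
```

```text
2.95 [ 0.49876455 -0.30173469  0.06861839] [-0.0013 -0.2874] [-0.27456703  0.24021667  0.00615042]
```

View pics/s2.png

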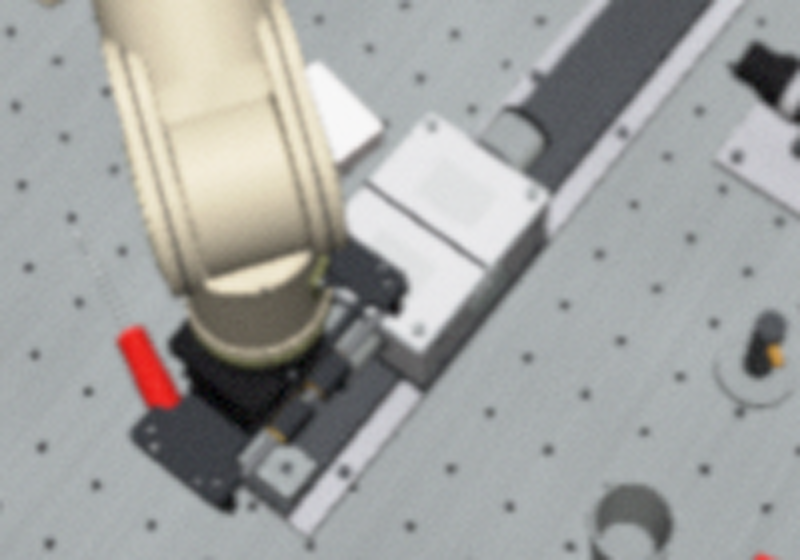

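The hand is down behind the rear nose with a small gap, and the gripper body is above the cover. Now a gentle constant-speed push at 4 mm per row, followed by a short back-off.

Request:
{"fn": "carry_out", "kwargs": {"deltas": [{"hand":0,"dp":[0,0.016,0],"spin":0},{"hand":0,"dp":[0,0.032,0],"spin":0},{"hand":0,"dp":[0,0.048,0],"spin":0},{"hand":0,"dp":[0,0.064,0],"spin":0},{"hand":0,"dp":[0,0.08,0],"spin":0},{"hand":0,"dp":[0,0.096,0],"spin":0},{"hand":0,"dp":[0,0.112,0],"spin":0},{"hand":0,"dp":[0,0.128,0],"spin":0},{"hand":0,"dp":[0,0.144,0],"spin":0},{"hand":0,"dp":[0,0.16,0],"spin":0},{"hand":0,"dp":[0,0.176,0],"spin":0},{"hand":0,"dp":[0,0.192,0],"spin":0},{"hand":0,"dp":[0,0.208,0],"spin":0},{"hand":0,"dp":[0,0.224,0],"spin":0},{"hand":0,"dp":[0,0.24,0],"spin":0},{"hand":0,"dp":[0,0.256,0],"spin":0},{"hand":0,"dp":[0,0.272,0],"spin":0},{"hand":0,"dp":[0,0.22,0],"spin":0}]}}

```text
time: 4.8
ee_pos: [0.5033, -0.2464, 0.0699]
eef_rot: [0.029, 1.0, 0.001, -0.0]
ft_force: [1.3, -0.4, -0.5]
width: 0.0006
grip_force: 0.0
```

```bash
cat >> h.py <<'E'
def lines(img,name='top',xr=(-.035,.035)):
    # index position along the rail: darkest thin line on bright cover, sampled along rail at z=.113
    g=cv2.cvtColor(img,cv2.COLOR_RGB2GRAY).astype(np.float32)
    ys=np.arange(-.22,.25,.0005); prof=[]
    for xx in np.linspace(*xr,9):
        P=np.array([proj(name,[*(O+xx*ex+y*ey),.113]) for y in ys],np.float32)
        prof.append(cv2.remap(g,P[:,:1],P[:,1:],cv2.INTER_LINEAR).ravel())
    p=np.median(prof,0); w=20
    l=np.array([min(p[i-w:i-w+12].mean(),p[i+w-12:i+w].mean())-p[i-3:i+4].mean() if w<=i<len(p)-w and min(p[i-w:i-w+12].min(),p[i+w-12:i+w].min())>120 else -99 for i in range(len(p))])
    k=l.argmax(); return round(float(ys[k]),4), round(float(l[k]),1)
E
python3 - <<'E'
from h import *
print('t0',lines(cv2.imread('pics/top0.png')[:,:,::-1]),lines(cv2.imread('pics/scene0.png')[:,:,::-1],'scene'))
for i in range(2):
  s=read_state();a=camera('top');b=camera('scene')
  print(s['time'],rail(s['ee_pos']),lines(a),lines(b,'scene'))
E
```

```text
Traceback (most recent call last):
  File "h.py", line 25, in lines
    P=np.array([proj(name,[*(O+xx*ex+y*ey),.113]) for y in ys],np.float32)
                ~~~~^^^^^^^^^^^^^^^^^^^^^^^^^^^^^
  File "h.py", line 16, in proj
    c=get_calibration(n);p=c['R']@np.asarray(X)+c['t'];q=p[:2]/p[2];q=q*(1+c['k1']*q@q)
ValueError: time passes only in moves, steps and waits
```

```bash
sed -i 's/^def proj/CAL={n:get_calibration(n) for n in ("top","scene")}\ndef proj/; s/c=get_calibration(n);p=/c=CAL[n];p=/' h.py
python3 - <<'E'
from h import *
print('t0',lines(cv2.imread('pics/top0.png')[:,:,::-1]),lines(cv2.imread('pics/scene0.png')[:,:,::-1],'scene'))
for i in range(2):
  s=read_state();a=camera('top');t=read_state()['time'];b=camera('scene')
  print(s['time'],t,rail(s['ee_pos']),lines(a),lines(b,'scene'))
  cv2.imwrite(f'pics/t3_{i}.png',a[:,:,::-1]);cv2.imwrite(f'pics/s3_{i}.png',b[:,:,::-1])
E
```

```text
t0 (-0.133, 40.3) (-0.133, 62.1)
4.8 4.85 [-2.000e-04 -2.319e-01] (-0.0715, 39.2) (-0.068, 57.8)
4.9 4.95 [-0.001  -0.2362] (-0.064, 39.3) (-0.0605, 58.0)
```

The carriage is gliding at about 0.073 m/s, and both cameras agree. Now the hand goes over the chamber to the lens end.

Request:
{"fn": "carry_out", "kwargs": {"deltas": [{"hand":0,"dp":[0,0,-0.2],"spin":0},{"hand":0,"dp":[0,0,-0.4],"spin":0},{"hand":0,"dp":[0,0.2,-0.44],"spin":0},{"hand":0,"dp":[0,0.4,-0.44],"spin":0},{"hand":0,"dp":[0,0.6,-0.44],"spin":0},{"hand":0,"dp":[0,0.8,-0.44],"spin":0},{"hand":0,"dp":[0,1,-0.44],"spin":0}]}}

```text
time: 5.7
ee_pos: [0.5179, 0.0019, 0.1803]
eef_rot: [0.031, 1.0, 0.0, 0.0]
ft_force: [1.8, -0.4, -0.2]
width: 0.0005
grip_force: 0.0
```

Request:
{"fn": "carry_out", "kwargs": {"deltas": [{"hand":0,"dp":[0,0.2,0],"spin":0},{"hand":0,"dp":[0,0.4,0],"spin":0},{"hand":0,"dp":[0,0.6,0],"spin":0},{"hand":0,"dp":[0,0.8,0],"spin":0},{"hand":0,"dp":[0,1,0],"spin":0}]}}

```text
time: 6.2
ee_pos: [0.5334, 0.2515, 0.1801]
eef_rot: [0.031, 1.0, 0.0, 0.0]
ft_force: [0.6, 0.2, -1.2]
width: 0.0004
grip_force: 0.0
```

```bash
python3 - <<'E'
from h import *
s=read_state();a=camera('top');t=read_state()['time'];b=camera('scene')
print(s['time'],t,rail(s['ee_pos']),s['ee_pos'],s['eef_rot'],lines(a),lines(b,'scene'))
E
```

```text
6.2 6.25 [-0.0003  0.2669] [0.5334056  0.25146455 0.18012123] [3.12327717e-02 9.99512118e-01 1.91349983e-04 5.21887223e-05] (0.023, 37.8) (0.026, 55.7)
```

Request:
{"fn": "carry_out", "kwargs": {"deltas": [{"hand":0,"dp":[0,-0.06,0.2],"spin":0},{"hand":0,"dp":[0,-0.08,0.36],"spin":0},{"hand":0,"dp":[0,-0.08,0.44],"spin":0},{"hand":0,"dp":[0,-0.08,0.44],"spin":0}]}}

```text
time: 6.7
ee_pos: [0.5303, 0.2282, 0.0669]
eef_rot: [0.031, 1.0, -0.002, -0.002]
ft_force: [0.3, 0.0, 0.8]
width: 0.0006
grip_force: 0.0
```

```bash
python3 - <<'E'
from h import *
for i in range(3):
  s=read_state();a=camera('top');t=read_state()['time'];b=camera('scene')
  print(s['time'],t,rail(s['ee_pos']),s['ee_pos'],lines(a),lines(b,'scene'))
E
```

```text
6.7 6.75 [-0.0019  0.2436] [0.53032147 0.22821945 0.06687142] (0.053, 37.4) (0.0555, 55.1)
6.8 6.85 [0.0004 0.2452] [0.53271146 0.22972222 0.07075584] (0.0585, 37.7) (0.061, 53.0)
6.9 6.95 [0.001  0.2457] [0.53343614 0.23022513 0.07187288] (0.064, 37.9) (0.067, 52.1)
```

Request:
{"fn": "carry_out", "kwargs": {"deltas": [{"hand":0,"dp":[0,0,0],"spin":0},{"hand":0,"dp":[0,0,0],"spin":0},{"hand":0,"dp":[0,0,0],"spin":0},{"hand":0,"dp":[0,0,0],"spin":0}]}}

```text
time: 7.4
ee_pos: [0.5323, 0.2295, 0.0701]
eef_rot: [0.031, 1.0, 0.0, 0.0]
ft_force: [-0.1, 1.3, 0.9]
width: 0.0004
grip_force: 0.0
```

```bash
python3 - <<'E'
from h import *
for i in range(1):
  s=read_state();a=camera('top');t=read_state()['time'];b=camera('scene')
  print(s['time'],t,rail(s['ee_pos']),s['ee_pos'],lines(a),lines(b,'scene'))
E
```

```text
7.4 7.45 [0.    0.245] [0.53234741 0.22954993 0.07012121] (0.091, 35.7) (0.0935, 52.9)
```

Request:
{"fn": "carry_out", "kwargs": {"deltas": [{"hand":0,"dp":[0,0,0],"spin":0},{"hand":0,"dp":[0,0.0088,0],"spin":0},{"hand":0,"dp":[0,0.0176,0],"spin":0},{"hand":0,"dp":[0,0.0264,0],"spin":0},{"hand":0,"dp":[0,0.0352,0],"spin":0},{"hand":0,"dp":[0,0.044,0],"spin":0},{"hand":0,"dp":[0,0.0528,0],"spin":0},{"hand":0,"dp":[0,0.0616,0],"spin":0},{"hand":0,"dp":[0,0.0704,0],"spin":0},{"hand":0,"dp":[0,0.0792,0],"spin":0},{"hand":0,"dp":[0,0.088,0],"spin":0},{"hand":0,"dp":[0,0.0968,0],"spin":0},{"hand":0,"dp":[0,0.1056,0],"spin":0},{"hand":0,"dp":[0,0.1144,0],"spin":0}]}}

```text
time: 8.9
ee_pos: [0.5341, 0.2582, 0.0701]
eef_rot: [0.031, 1.0, 0.0, 0.0]
ft_force: [0.6, -0.2, 0.1]
width: 0.0005
grip_force: 0.0
```

```bash
python3 - <<'E'
from h import *
for i in range(3):
  s=read_state();a=camera('top');t=read_state()['time'];b=camera('scene')
  print(s['time'],t,rail(s['ee_pos']),s['ft_force'],lines(a),lines(b,'scene'))
E
```

```text
8.9 8.95 [1.000e-04 2.737e-01] [ 0.58079027 -0.17591498  0.08711264] (0.1395, 37.5) (0.1395, 50.0)
9.0 9.05 [-0.     0.274] [-0.38574467 -0.84697836  1.23309679] (0.14, 39.7) (0.1395, 49.1)
9.1 9.15 [1.000e-04 2.736e-01] [-0.27896385  0.49378339 -0.1605594 ] (0.14, 37.0) (0.1395, 49.8)
```

It has come nearly to rest at about 0.1395, against a lens axis at about 0.1355. I'll withdraw the fingers and check the lens axis more closely.

Request:
{"fn": "carry_out", "kwargs": {"deltas": [{"hand":0,"dp":[0,0.04,0],"spin":0},{"hand":0,"dp":[0,0.1,0],"spin":0},{"hand":0,"dp":[0,0.14,-0.1],"spin":0},{"hand":0,"dp":[0,0.14,-0.3],"spin":0},{"hand":0,"dp":[0,0.3,-0.5],"spin":0},{"hand":0,"dp":[0,0.5,-0.6],"spin":0},{"hand":0,"dp":[0,0.7,-0.6],"spin":0},{"hand":0,"dp":[0,0.7,-0.6],"spin":0}]}}

```text
time: 10.0
ee_pos: [0.5424, 0.4405, 0.221]
eef_rot: [0.028, 1.0, 0.002, -0.0]
ft_force: [-0.8, 0.0, -0.7]
width: 0.0005
grip_force: 0.0
```

```bash
python3 - <<'E'
from h import *
s=read_state();a=camera('top');t=read_state()['time'];b=camera('scene')
print(s['time'],rail(s['ee_pos']),lines(a),lines(b,'scene'))
cv2.imwrite('pics/t9.png',a[:,:,::-1]);cv2.imwrite('pics/s9.png',b[:,:,::-1])
A=cv2.resize(a[100:220,250:370,::-1],None,fx=5,fy=5,interpolation=cv2.INTER_CUBIC)
cv2.imwrite('pics/c9.png',A)
S=cv2.resize(b[180:300,300:460,::-1],None,fx=5,fy=5,interpolation=cv2.INTER_CUBIC);cv2.imwrite('pics/d9.png',S)
E
```

```text
10.0 [-0.0027  0.4562] (0.1395, 37.7) (0.1395, 49.4)
```

View pics/c9.png

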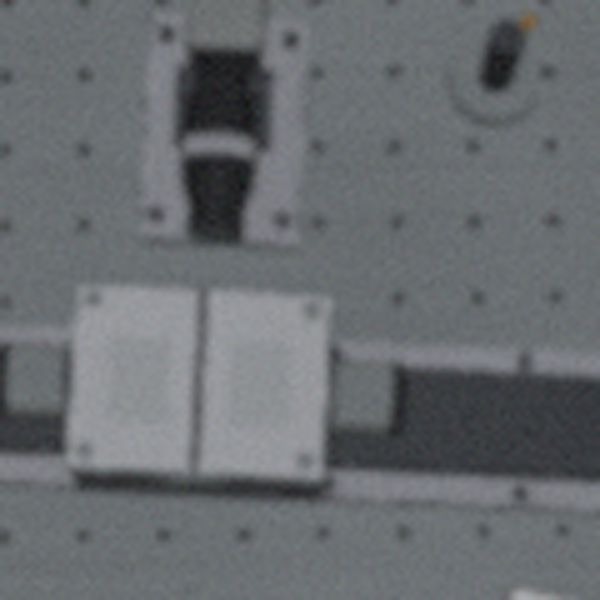

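View pics/d9.png

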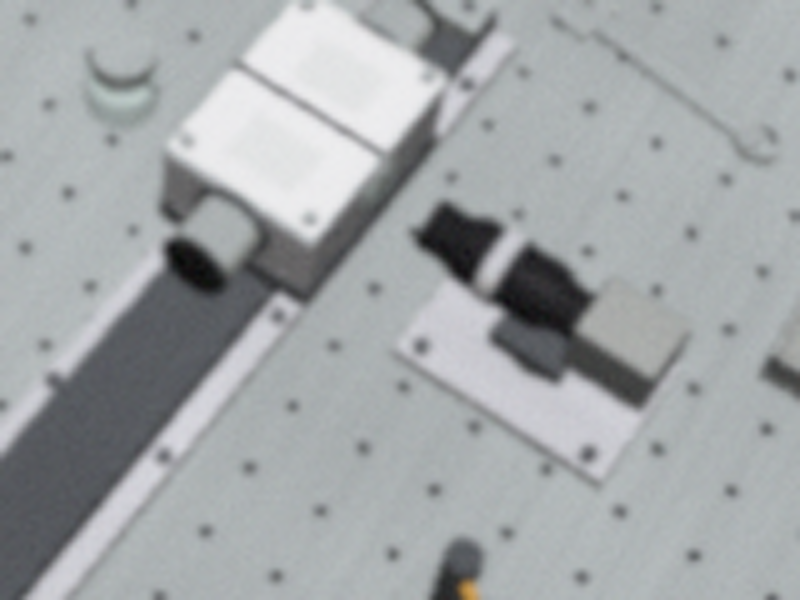

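Both crops show the chamber at rest: index line at top-crop (203,290)–(195,472), and lens tube ring centre at (220,146) top and (498,260) scene. The noses are free. Next I compare the axis with the index numerically.

```bash
python3 - <<'E'
from h import *
T=lambda x,y:(250+(x+.5)/5-.5,100+(y+.5)/5-.5);S=lambda x,y:(300+(x+.5)/5-.5,180+(y+.5)/5-.5)
for nm,n,f,p,z in (('ring','top',T,(220,146),.08),('front','top',T,(216,238),.08),('tubefront','top',T,(218,190),.08),('tubeback','top',T,(225,90),.08),('screws','top',T,(229.5,36.5),.008),('screws','top',T,(219,216.5),.008),
  ('ring','scene',S,(498,260),.08),('tube','scene',S,(455,240),.08),('back tube','scene',S,(545,285),.08),('idxnear','top',T,(203,290),.113),('idxfar','top',T,(195,472),.113),('idx','scene',S,(240,67),.113),('idx','scene',S,(381,154),.113)):
    print(nm,n,rail(onz(n,*f(*p),z)))
E
```

```text
ring top [0.1531 0.1355]
front top [0.0956 0.1349]
tubefront top [0.1255 0.1353]
tubeback top [0.1886 0.1344]
screws top [0.2492 0.1357]
screws top [0.1292 0.1361]
ring scene [0.1411 0.1386]
tube scene [0.1131 0.1345]
back tube scene [0.1726 0.1411]
idxnear top [0.0551 0.1398]
idxfar top [-0.0527  0.1387]
idx scene [-0.0516  0.1388]
idx scene [0.0523 0.1389]
```

```bash
python3 - <<'E'
from h import *
s=read_state();print(s['time'],lines(camera('top')),lines(camera('scene'),'scene'));print(close_job())
E
```

```text
10.1 (0.1395, 37.2) (0.1395, 49.5)
the job is handed in; nothing more can be done
None
```

The chamber was pushed along the rail, braked on its front buffer and left standing by itself, with its index line about 4 mm past the measured lens axis (within the 1 cm allowed), and the job was handed in at about 10 s.

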